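# Set the stirrer under the bottle to its mark

## Robot

A 6-joint arm with a two-finger parallel gripper is mounted at the origin on the work surface. World frame = base frame: x ahead of the robot, y to its left, z up, the work surface at z = 0. Lengths are in mm, angles in rad, forces in N, time in s.
With the tool pointing down it reaches from about 275 to 725 mm from the base axis. Payload 5.6 kg.
Tool frame: the origin (TCP) lies midway between the tips of the shut fingers; the grasp point (between the pads) lies 19 mm behind it (manip.pinch_z is the z of the grasp point in the tool frame, in mm); z points along the fingers, y is the line along which they close (so a half turn about z gives the same grasp; the last joint's range is limited). The gripper opens to 85 mm and grips with 20 to 120 N. Pads are 22 mm wide; open, the fingers measure 114 mm over their backs; the gripper's body (76 mm by 85 mm) begins 54 mm behind the grasp point. The pads swing forward as they close: fully open they stand 13 mm farther back than shut.
Start: joints at [1.543, 0.255, 0.108, 0, -1.424, -0.285], TCP at [169.221, 523.314, 231.283] pointing down, gripper open.
Joint ranges: [-2.95, 2.95], [-1.21, 1.97], [-1.09, 1.5], [-2.87, 1.71], [-2.94, -0.07], [-3.05, 3.05]. Speed limits (rad/s): [2.57, 2.57, 3.14, 3.14, 3.14, 3.14].

## Interface

Orientations are given as a 3x3 rotation matrix whose columns are the frame's x, y, z axes.
In Python, from rig import manip gives the robot as it stands.
- The arm moves only by the tool arm_command, never from a script. Its argument "commands" is text: rows parted by semicolons, each of 5 numbers parted by spaces: the opening, from 0 (shut) to 1 (fully open), then the shift along the world's x, y, z in m, then the turn about the world's z in degrees. In form: gripper tx ty tz turn; .... A call has 1 to 20 rows; each row is the pose to reach, as a shift and turn from the pose commanded when the call began; what a row does not reach only later rows make up. A row lasts 1/12 s, in which the tool goes at most 41.7 mm and 7.16 degrees, less where a joint would pass 70% of its speed; a pose out of reach is approached as far as the arm can. A call with a gripper value outside its range is refused whole. The fingers move at their own pace and stop on an object; the grip force is fixed at half the most. Time passes only in rows, so rows that repeat a pose let the fingers close. It gives the time, the measured TCP pose, the force, the opening and the grip force at its end, in the units of the state.
- manip.state(): the state, without advancing time (a new reading comes with each control period).
- manip.capture(name): name is "side" or "top" or "wrist"; returns the picture (480x640x3 uint8, red, green, blue); there is no depth.
- manip.calibration(name): a dict with "fx", "fy", "cx", "cy" (pixels), "world_from_camera" (4x4, takes a point from camera to world coordinates). Camera axes: x right, y down, z forward; pixel columns grow to the right and rows downward; lengths in mm; the calibration is good to about 2 mm. A picture is of the moment at which its call begins: read the wrist's pose just before it. calibration takes no time and is no camera call; for the wrist camera it gives the pose at the moment of the call.
- manip.hand_in(): hands the job in; it is judged then, once.
The state is a dict: "clock": time; "joints": joint angles; "joint_velocities": joint speeds; "joint_efforts": joint torques, N m; "eef_pos": TCP position; "orientation": TCP orientation; "wrist_force": force on the tool from outside, world axes, zero at the start; "moment": the same for the moment, N m; "gripper_width": finger opening in mm; "grasp_force": force on a finger pad.
Only numpy, scipy, OpenCV 4.12 (cv2) and the standard library are available. Lean on these libraries where they do the work, as an engineer would, in place of code of your own. Each camera call takes 0.05 s, during which the arm holds its last target. There are 200 camera calls.

## Task

Two like stirrers stand on the bench. On the one that carries the amber capped bottle, turn the speed knob clockwise until its nose points at the white wedge mark clipped beside its scale, then let go. Leave the other stirrer's knob as it is set, and leave the bottle standing where it is.

Things in the scene. Friction and masses are not known exactly. Their poses are not given: they have to be found in the camera images.
- speed_knob: Black knob to turn, 70 mm above the bench on the fixed stirrer's flat front deck. Origin: on its vertical axis at the deck. Own +x: where its nose (white line) points; z up. Skirt radius 28 mm, nose to 36 mm, both 12 mm high. Grip bar 50 mm along x, 14 mm thick along y, 12 to 46 mm above origin: pinch it across y at 34 mm. It stays where left (friction 0.03 N m). Plate behind is 15 mm above deck.
- mark_tip (a point): Inner point of the white wedge mark (16 mm wide, 3 mm thick) fixed on the deck by the speed knob's scale: 38 mm from the knob's axis, 3 mm above the deck, just past the reach of the nose. The wedge runs outwards from here to 57 mm from the axis. Own +x: outwards from the axis. At the start it lies 0.5 to 1.4 rad clockwise (seen from above) of the nose, so one grasp does it.
- sample_bottle: Amber capped bottle, 68 mm across, 110 mm tall, loose on the white plate (85 mm above the bench) of the stirrer to be set, about 140 mm behind the knob's axis. Origin: centre of its underside. Its top is about 195 mm above the bench.
- other_knob_nose (a point): Nose of the like knob on the other stirrer, which has only a flat glass dish on its plate: this point is 36 mm from that knob's axis, 7.5 mm above its deck. Not to be turned.

How it is judged (in metres and radians):
At the end, for the whole second after the job is handed in: The nose of the speed knob points at the mark within 12 degrees (the mark's tip lies within 8 mm of the nose's centre line) and the knob is at rest; the bottle stands upright within 15 mm of where it was; the other stirrer's knob is as it was (nose within 6 mm) (y of mark_tip in the frame of speed_knob between -0.008 and 0.008 m and x of mark_tip in the frame of speed_knob above 0.03 m and angular speed of speed_knob below 0.05 rad/s and distance of sample_bottle from where it was at the start of the episode below 0.015 m and angle between sample_bottle's own z axis and vertical below 0.1 rad and distance of other_knob_nose from where it was at the start of the episode below 0.006 m); the robot touches nothing.
It fails at once if the other stirrer's knob is turned by more than 10 degrees (distance of other_knob_nose from where it was at the start of the episode above 0.0065 m).
It fails at once if the bottle is pushed more than 20 mm or tipped (distance of sample_bottle from where it was at the start of the episode above 0.02 m or angle between sample_bottle's own z axis and vertical above 0.3 rad).
It also fails if it takes over 32 s, if anything falls off the work surface, if the arm or the gripper's body presses on something with over 40 N, if the wrist force passes 120 N, or if a joint passes its speed limit or range.

## Working session

There is one attempt and no reset: what is moved stays moved. The work goes in short steps, Python scripts to look and compute and a tool call to move; the robot and the scene stay as the last step left them, time stands still between calls to the robot, and variables do not carry over. Pictures are saved under pics/ and viewed, at most 10 in all, crops included, and the job is handed in when it is done.

Besides the shell and the picture viewer there is one more tool, called after ">>>" as name(argument=value, ...), one argument or row to a line, values as JSON. arm_command: Moves the arm, as the interface text tells. Its arguments: {"type":"object","properties":{"commands":{"type":"string"}},"required":["commands"]}

```bash
mkdir -p pics; python3 - <<'E'
from rig import manip
import cv2,numpy as np
for n in("top","side"):
    im=manip.capture(n); cv2.imwrite(f"pics/{n}0.png",im[:,:,::-1])
    c=manip.calibration(n); print(n,c["fx"],c["cx"],c["cy"],np.round(c["world_from_camera"],3).tolist())
s=manip.state();print(s["clock"],s["eef_pos"],s["orientation"],manip.pinch_z)
E
```

```text
top 607.1080232739203 328.77789187457483 242.92254433248982 [[-0.02, -0.996, 0.086, 489.487], [-1.0, 0.019, -0.019, 15.874], [0.017, -0.086, -0.996, 1237.596], [0.0, 0.0, 0.0, 1.0]]
side 452.5983170753905 316.76177514362394 237.3005677600846 [[0.996, -0.066, 0.054, 573.056], [-0.084, -0.662, 0.745, -498.483], [-0.013, -0.747, -0.665, 540.811], [0.0, 0.0, 0.0, 1.0]]
0.1 [169.07449814 522.90958393 230.48944993] [[ 9.51454698e-01 -3.07788477e-01 -4.59908836e-04]
 [-3.07788814e-01 -9.51453286e-01 -1.64021654e-03]
 [ 6.72579782e-05  1.70214653e-03 -9.99998549e-01]] -18.700000000000003
```

View pics/top0.png

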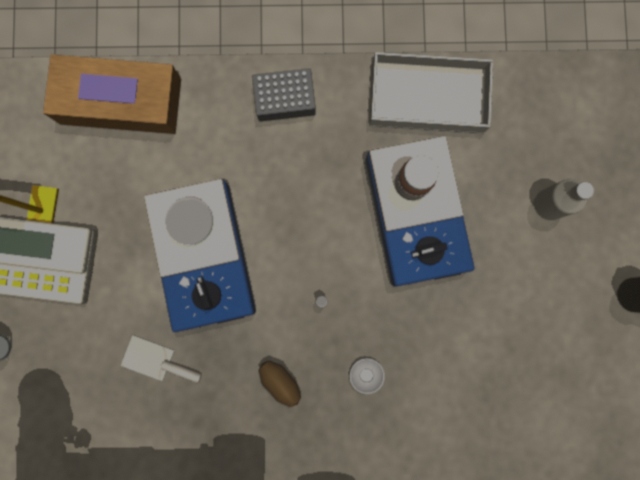

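View pics/side0.png

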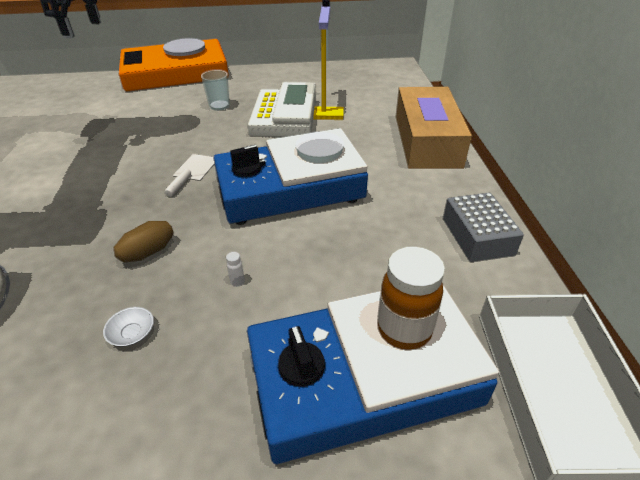

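The amber bottle is on the stirrer with its knob at top (430,250) and side (302,360). The other stirrer, with the dish, has its knob at top (207,295). I'll enlarge the target knob in both views.

```bash
python3 - <<'E'
import cv2,numpy as np
a=cv2.imread("pics/top0.png")[220:280,395:475];b=cv2.imread("pics/side0.png")[310:410,250:360]
a=cv2.resize(a,(640,480),interpolation=cv2.INTER_CUBIC);cv2.imwrite("pics/topc.png",a)
b=cv2.resize(b,None,fx=5,fy=5,interpolation=cv2.INTER_CUBIC);cv2.imwrite("pics/sidec.png",b)
E
```

```text
(no output)
```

View pics/topc.png

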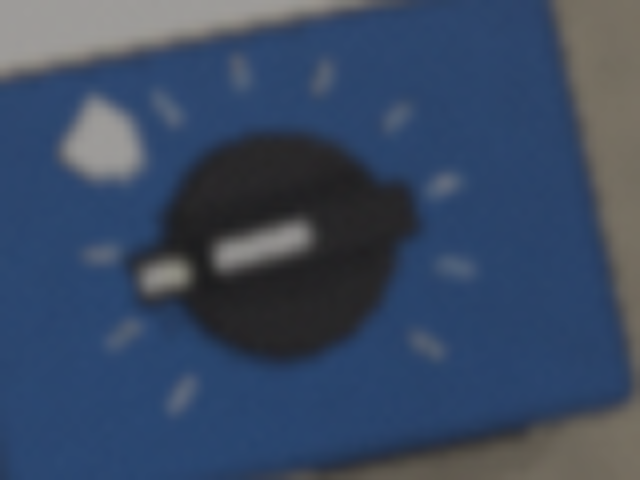

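View pics/sidec.png

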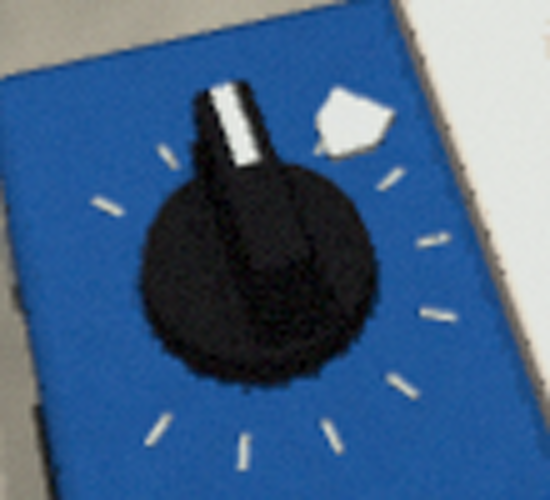

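In the top crop (8x), the skirt centre is about (281,245), the nose's white patch (165,275), the bar line (213,257) to (313,232), and the wedge is centred near (103,140). The side view agrees: the wedge is clockwise of the nose. Next I'll measure by ray casting.

```bash
cat > h.py <<'E'
import numpy as np,cv2
from rig import manip
def ray(n,u,v,z,c=None):
    c=c or manip.calibration(n);T=c["world_from_camera"]
    d=T[:3,:3]@[(u-c["cx"])/c["fx"],(v-c["cy"])/c["fy"],1];o=T[:3,3]
    return (o+d*(z-o[2])/d[2])[:2]
E
python3 - <<'E'
from h import *
def P(n,x,y,z):
    k,ox,oy=(8,395,220) if n=="top" else (5,250,310)
    return ray(n,(x+.5)/k-.5+ox,(y+.5)/k-.5+oy,z)
def ang(v): return np.degrees(np.arctan2(v[1],v[0]))
for n,pts in(("top",dict(c=(281,245,82),nose=(165,275,82),b0=(213,257,116),b1=(313,232,116),mark=(103,140,73))),
             ("side",dict(c=(260,267,82),mark=(353,125,73)))):
    q={k:P(n,*v) for k,v in pts.items()}
    print(n,{k:np.round(v,1) for k,v in q.items()})
    print("mark",ang(q["mark"]-q["c"]),np.linalg.norm(q["mark"]-q["c"]))
    if n=="top":print("nose",ang(q["nose"]-q["c"]),np.linalg.norm(q["nose"]-q["c"]),"bar",ang(q["b0"]-q["b1"]))
R=manip.state()["orientation"];print("tool y",ang(R[:2,1]))
E
```

```text
top {'c': array([ 571.7, -199.1]), 'nose': array([ 565., -171.]), 'b0': array([ 566.8, -176.8]), 'b1': array([ 572.1, -200.3]), 'mark': array([ 598.6, -158.5])}
mark 56.45894297368053 48.64298953710467
nose 103.3410239029814 28.841115131292884 bar 102.88285089942302
side {'c': array([ 574.3, -201.9]), 'mark': array([ 599.9, -157.5])}
mark 59.97820409396447 51.22924133725569
tool y -107.92603115380055
```

>>> arm_command(
  commands="1 0.04 -0.07 0 -6; 1 0.08 -0.14 0 -12; 1 0.403 -0.723 0 -59; 1 0.403 -0.723 0 -59; 1 0.403 -0.723 0 -59; 1 0.403 -0.723 0 -59; 1 0.403 -0.723 0 -59; 1 0.403 -0.723 0 -59; 1 0.403 -0.723 0 -59; 1 0.403 -0.723 0 -59; 1 0.403 -0.723 0 -59; 1 0.403 -0.723 0 -59; 1 0.403 -0.723 0 -59; 1 0.403 -0.723 0 -59; 1 0.403 -0.723 0 -59; 1 0.403 -0.723 0 -59; 1 0.403 -0.723 0 -59; 1 0.403 -0.723 0 -59; 1 0.403 -0.723 0 -59; 1 0.403 -0.723 0 -59",
)

```text
clock: 1.77
eef_pos: [572.7, -202.2, 230.4]
orientation: [[0.225, -0.974, -0.001], [-0.974, -0.225, 0.0], [-0.001, 0.001, -1.0]]
wrist_force: [0.8, 1.1, -0.3]
gripper_width: 85.4
grasp_force: 0.0
```

```bash
python3 - <<'E'
from h import *
import json
c=manip.calibration("wrist");im=manip.capture("wrist")
json.dump({k:np.asarray(v).tolist() for k,v in c.items()},open("w1.json","w"))
cv2.imwrite("pics/w1.png",im[:,:,::-1]);s=manip.state();print(s["clock"],s["eef_pos"])
E
```

```text
1.8167 [ 574.1150083  -206.73475148  228.54255438]
```

View pics/w1.png

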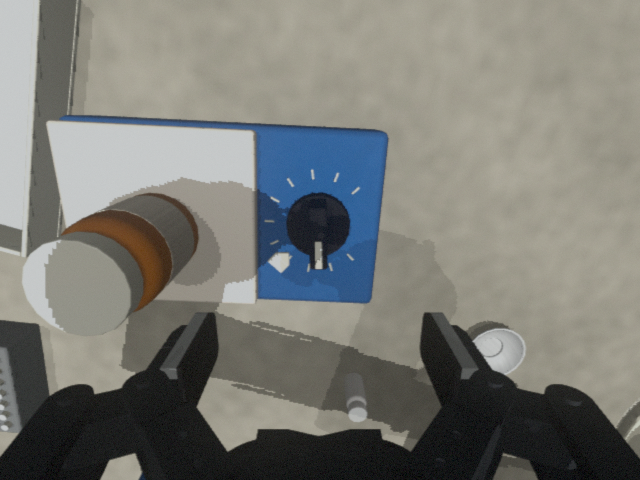

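The wrist view shows the skirt centred near (318,223), the nose pointing down to (318,262), and the wedge at (280,262). I'll measure these with masks.

```bash
python3 - <<'E'
from h import *
import json
c=json.load(open("w1.json"));c["world_from_camera"]=np.array(c["world_from_camera"])
im=cv2.imread("pics/w1.png");hsv=cv2.cvtColor(im,cv2.COLOR_BGR2HSV)
roi=np.zeros(im.shape[:2],np.uint8);roi[180:290,262:365]=1
black=((hsv[...,2]<60)&(roi>0)).astype(np.uint8)
white=((hsv[...,1]<70)&(hsv[...,2]>120)&(roi>0)).astype(np.uint8)
op=cv2.morphologyEx(black,cv2.MORPH_CLOSE,np.ones((9,9)));op=cv2.morphologyEx(op,cv2.MORPH_OPEN,cv2.getStructuringElement(2,(31,31)))
k=max(cv2.findContours(op,0,1)[0],key=cv2.contourArea);print("skirt",cv2.minEnclosingCircle(k),cv2.boundingRect(k))
n,l,st,ce=cv2.connectedComponentsWithStats(white)
for i in range(1,n):
    if st[i,4]>40:print(st[i],ce[i].round(1))
def ang(v): return np.degrees(np.arctan2(v[1],v[0]))
(u,v),r=cv2.minEnclosingCircle(k)
C=ray("",u,v,82,c);print("C",C,"r mm",np.linalg.norm(ray("",u+r,v,82,c)-C))
for i in range(1,n):
    if st[i,4]>40:
        for z in (73,82,116):
            q=ray("",*ce[i],z,c);print(i,z,q.round(1),ang(q-C).round(1),np.linalg.norm(q-C).round(1))
        ys,xs=np.nonzero(l==i);
        f=cv2.fitLine(np.float32(np.c_[xs,ys]),2,0,.01,.01).ravel();print(f.round(2))
s=manip.state();print(s["eef_pos"],ang(s["orientation"][:2,1]))
E
```

```text
skirt ((317.84710693359375, 224.92251586914062), 32.077938079833984) (287, 193, 62, 65)
[315 242   7  27 172] [317.9 255.3]
[268 253  24  20 303] [280.2 261. ]
C [ 573.13307586 -199.61393165] r mm 27.25305221629487
7 73 [ 566.1 -169.2] 103.1 31.2
7 82 [ 566.8 -172.7] 103.1 27.7
7 116 [ 569.8 -185.6] 103.4 14.4
[3.0000e-02 1.0000e+00 3.1791e+02 2.5530e+02]
8 73 [ 598.2 -156.1] 60.1 50.2
8 82 [ 598.  -159.9] 58.0 46.8
8 116 [ 597.3 -174.3] 46.3 35.0
[  0.93  -0.37 280.16 261.03]
[ 574.1150083  -206.73475148  228.54255438] -167.1402560534316
```

>>> arm_command(
  commands="1 0.001 0 -0.04 0; 1 0.001 0 -0.08 0; 1 0.001 0 -0.1 0; 1 0.001 0 -0.1 0; 1 0.001 0 -0.1 0; 1 0.001 0 -0.1 0; 1 0.001 0 -0.1 0",
)

```text
clock: 2.4
eef_pos: [574.7, -199.9, 133.9]
orientation: [[0.227, -0.974, 0.004], [-0.974, -0.227, -0.001], [0.002, -0.004, -1.0]]
wrist_force: [1.2, -0.4, 0.3]
gripper_width: 85.6
grasp_force: 0.0
```

>>> arm_command(
  commands="1 0 0 -0.03 0; 1 0 0 -0.045 0; 1 0 0 -0.045 0; 1 0 0 -0.045 0; 0.6 0 0 -0.045 0; 0.4 0 0 -0.045 0; 0.2 0 0 -0.045 0; 0 0 0 -0.045 0; 0 0 0 -0.045 0; 0 0 0 -0.045 0; 0 0 0 -0.045 0; 0 0 0 -0.045 0",
)

```text
clock: 3.4
eef_pos: [572.9, -199.9, 86.8]
orientation: [[0.226, -0.974, -0.0], [-0.974, -0.226, -0.0], [0.0, 0.001, -1.0]]
wrist_force: [-2.9, -0.1, 5.3]
gripper_width: 13.0
grasp_force: 59.7
```

Gripped at about the bar's thickness, with low wrist force. Now I'll turn it clockwise.

>>> arm_command(
  commands="0 0 0 0 -4; 0 0 0 0 -8; 0 0 0 0 -12; 0 0 0 0 -16; 0 0 0 0 -20; 0 0 0 0 -24; 0 0 0 0 -28; 0 0 0 0 -32; 0 0 0 0 -36; 0 0 0 0 -40; 0 0 0 0 -44; 0 0 0 0 -44; 0 0 0 0 -44; 0 0 0 0 -44; 0 0 0 0 -44",
)

```text
clock: 4.65
eef_pos: [572.4, -199.8, 86.8]
orientation: [[-0.514, -0.858, -0.001], [-0.858, 0.514, -0.0], [0.001, 0.001, -1.0]]
wrist_force: [-5.8, 1.1, 6.9]
gripper_width: 13.2
grasp_force: 59.9
```

>>> arm_command(
  commands="0.3 0 0 0 0; 0.6 0 0 0 0; 0.8 0 0 0 0; 0.8 0 0 0 0; 0.8 0 0 0 0; 0.8 0 0 0.04 0; 0.8 0 0 0.08 0; 1 0 0 0.12 0; 1 0 0 0.15 0; 1 0 0 0.15 44; 1 0 0 0.15 44; 1 0 0 0.15 44; 1 0 0 0.15 44; 1 0 0 0.15 44; 1 0 0 0.15 44; 1 0 0 0.15 44; 1 0 0 0.15 44; 1 0 0 0.15 44; 1 0 0 0.15 44; 1 0 0 0.15 44",
)

```text
clock: 6.32
eef_pos: [573.2, -199.7, 236.2]
orientation: [[0.225, -0.974, -0.0], [-0.974, -0.225, 0.0], [-0.0, 0.0, -1.0]]
wrist_force: [-0.6, -0.7, -0.6]
gripper_width: 85.6
grasp_force: 0.0
```

```bash
python3 - <<'E'
from h import *
c=manip.calibration("wrist");im=manip.capture("wrist")
cv2.imwrite("pics/w2.png",cv2.resize(im[160:300,220:400,::-1],None,fx=4,fy=4,interpolation=cv2.INTER_CUBIC))
im=np.ascontiguousarray(im[...,::-1]);hsv=cv2.cvtColor(im,cv2.COLOR_BGR2HSV)
w=np.zeros(im.shape[:2],np.uint8);w[180:290,262:365]=1
w*=((hsv[...,1]<70)&(hsv[...,2]>120)).astype(np.uint8)
C=np.array([572.7,-199.7])
n,l,st,ce=cv2.connectedComponentsWithStats(w)
for i in range(1,n):
    if st[i,4]>40:
        for z in (73,82,116):
            q=ray("",*ce[i],z,c);d=q-C;print(st[i],z,q.round(1),np.degrees(np.arctan2(d[1],d[0])).round(1),np.linalg.norm(d).round(1))
s=manip.state();print(s["clock"],s["eef_pos"])
E
```

```text
[298 235  22  22 153] 73 [ 577.1 -172. ] 81.0 28.0
[298 235  22  22 153] 82 [ 577.5 -175.2] 78.8 24.9
[298 235  22  22 153] 116 [ 579.2 -187.3] 62.2 14.0
[270 246  24  22 320] 73 [ 598.  -156.4] 59.7 50.1
[270 246  24  22 320] 82 [ 597.8 -160.1] 57.6 46.9
[270 246  24  22 320] 116 [ 597.2 -173.9] 46.5 35.6
6.3667 [ 573.22435411 -199.69731133  236.26231636]
```

View pics/w2.png

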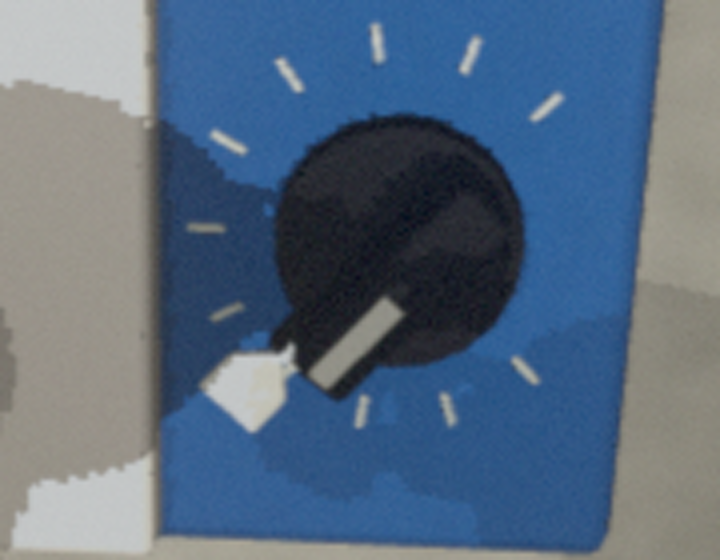

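The nose points at the wedge. The line on the bar bears about 59–62° and the wedge about 60°, well inside the 12° tolerance. The hand is clear, so I'm handing in.

```bash
python3 -c "
from rig import manip
print(manip.hand_in())"
```

```text
the job is handed in; nothing more can be done
None
```

I turned the speed knob on the amber-bottle stirrer about 44° clockwise, so its nose points at the white wedge to within about 3° by the wrist camera. I let go and handed the job in; the bottle and the other stirrer's knob were never touched, and no verdict came back.

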